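# Close the boom-tube clamp and drop in its swing bolt

## Task

Clamp the microscope's boom tube in its bench stand: swing the open hinged half of the clamp over the tube and press it down until it is fully home on the tube, then stand the swing bolt up into the slot of the closed half, feeling sideways for the slot where it is not quite in line, and let go. Use gentle force throughout (15 N is plenty; never as much as 30 N on the hinged half, nor 30 N of the bolt against it), leave the tube lying in its saddle and leave the screwdriver and the jar beside the clamp where they are.

Things in the scene. Friction and masses are not known exactly. Their poses are not given: they have to be found in the camera images.
- clamp: Fixed stand with the clamp's lower half. Origin on the table (z = 0) under the middle of the saddle; x along the tube, y to the hinge side, z up. Steel base plate 260 x 100 x 12 mm, aluminium saddle block 58 x 54 mm, cheeks up to z = 73 mm, plain rear rest at x = 160 mm. Tube axis at y = 0, z = 75 mm. All sizes and y, z below are mm in this frame, with the hinged half closed.
- hinge (a point): On the clamp: middle of the hinge axis of the upper half, at y = +31, z = 77, axis along x, between ears at x = +-24 to 29 that reach z = 84.
- cap: Aluminium hinged half, origin on the hinge axis. Home, its axes equal the clamp's; opening by A turns it by -A about x: its free end rises and swings to +y. Starts 75 to 105 degrees open; stiff hinge, 0.4 N m (6 N at the prongs), stays where left; stops on the tube. Closed: arch 30 wide in x over the tube, flat crown at z = 99 (y = -8 to 8), shoulder down to y = -27, then the fork.
- fork (a point): Where the middle of the fork's top would be if not shifted (closed: y = -41, z = 87); moves with cap. Fork: two prongs, y = -27 to -54, 8 thick, 30 wide overall, 11 wide slot between, open at the tips. The hinged half floats along its pin (tight, about 6 N): the slot really lies anywhere from 8 mm to -8 mm in x from this point, not measured, new each time: feel or look for it.
- pin (a point): On the clamp: middle of the bolt's pin, at y = -38, z = 40, axis along x, between ears at x = +-17 to 22, y = -48 to -24, that reach z = 49.
- bolt: Steel swing bolt, shank 8 thick; origin in its eye on the pin, z along the shank, x along the pin. Turned by +B about x it leans outward to -y. Starts 50 to 75 degrees out, stays where left (light friction), stops 3 degrees past upright, slides freely +-11 mm along the pin. Out of line it meets the prong tips at B = 0.45 rad; it cannot come in while the hinged half is 0.05 rad open.
- bar (a point): Middle of the bolt's crossbar, 58 mm from the pin: a round dark bar 50 long in x, 12 thick, that can be pinched over its two ends and turns between the fingers as the bolt swings. With the bolt upright in the slot its underside is 5 mm above the prongs.
- tube: Steel boom tube, 32 mm in diameter, 340 mm long, 0.5 kg, loose, lying in the saddle and the rear rest. Origin on its underside, 100 mm from the end nearest the robot; x along the tube.
- driver: Bystander: screwdriver 160 mm long lying about 0.2 m to the hinge side of the clamp; origin under its middle.
- jar: Bystander: amber glass jar, 40 mm across, 50 mm tall, about 0.2 m to the bolt side; origin under its middle.

How it is judged:
On the way, in this order (a step that is already met when the one before it is completed fails the run):
1. the hinged half is home on the tube (within 0.04 rad) while the bolt is still out (angle between the z axis of cap and the z axis of clamp, either way round below 0.04 rad and angle between the z axis of bolt and the z axis of clamp, either way round above 0.35 rad), for 0.2 s.
2. the bolt stands upright in the slot (within 0.12 rad) (angle between the z axis of bolt and the z axis of clamp, either way round below 0.12 rad and angle between the z axis of cap and the z axis of clamp, either way round below 0.05 rad), for 0.2 s.
At the end, for the whole second after the job is handed in: The hinged half is home on the tube (within 0.05 rad of closed), the bolt stands upright in its slot (within 0.12 rad), the tube lies in its saddle (not lifted by 6 mm, its 100 mm mark within 35 mm of the saddle's middle), and all is at rest (all of step 2 and horizontal distance between tube and clamp below 0.035 m and z of tube in the frame of clamp below 0.065 m and linear speed of tube below 0.02 m/s and angular speed of each of bolt, cap below 0.1 rad/s); the robot touches nothing.
It fails at once if more than 30 N between the robot and the hinged half (contact force between any of the fingers, the arm and cap above 30 N).
It fails at once if the bolt forced against the hinged half with more than 30 N (contact force between bolt and cap above 30 N).
It fails at once if screwdriver moved by more than 20 mm (distance of driver from where it was at the start of the episode above 0.02 m).
It fails at once if jar moved by more than 20 mm (distance of jar from where it was at the start of the episode above 0.02 m).
It also fails if it takes over 72 s, if anything falls off the work surface, if the arm or the gripper's body presses on something with over 40 N, if the wrist force passes 120 N, or if a joint passes its speed limit or range.

## Robot

A 7-joint arm with a two-finger parallel gripper is mounted at the origin on the work surface. World frame = base frame: x ahead of the robot, y to its left, z up, the work surface at z = 0. Lengths are in m, angles in rad, forces in N, time in s.
With the tool pointing down it reaches from about 0.4 to 0.9 m from the base axis. Payload 5.5 kg.
Tool frame: the origin (TCP) lies at the very end of the fingers, on their centre line; the grasp point (between the pads) lies 19 mm behind it; z points along the fingers, y is the line along which they close (so a half turn about z gives the same grasp; the last joint's range is limited). The gripper opens to 92 mm and grips with 3 to 60 N. Pads are 19 mm wide; open, the fingers measure 130 mm over their backs; the gripper's body (75 mm by 190 mm) begins 47 mm behind the grasp point.
Start: joints at [-1.028, 0.501, -0.427, 1.55, 0.221, 1.138, -0.21], TCP at [0.179, 0.625, 0.227] pointing down, gripper open.
Joint ranges: [-2.88, 2.88], [-0.31, 2.03], [-1.54, 1.56], [0.2, 2.42], [-1.41, 4.55], [0.19, 2.02], [-2.57, 2.57]. Speed limits (rad/s): [2.57, 2.57, 3.14, 3.14, 3.14, 3.14, 3.14].

## Interface

Orientations are given as a unit quaternion [w, x, y, z].
In Python, from bench import ctrl, hand, solver, cams, order gives the robot as it stands. Calls block until the motion is done:
- ctrl.move_pose(position, orientation): joint-space move of the TCP to a pose.
- ctrl.servo_line(position, v=0.15, rotation=None): straight line of the TCP; rotation=None keeps the orientation; v is the mean speed in m/s.
- ctrl.move_j(angles): joint-space move.
- hand.gripper_open() and hand.close_gripper(force=None): open the fingers fully, or close them until they stop; force is the grip in N (None keeps the last).
- ctrl.sleep(seconds).
- solver.inverse_kinematics(position, orientation): joint angles nearest the present ones, or None.
- cams.snapshot(name): name is "side" or "top" or "wrist"; returns a dict with "image" (384x512x3 uint8, red, green, blue), "intrinsics" (3x3 intrinsics, pixels), "R" (3x3) and "t" (3): a world point X has camera coordinates R X + t; the wrist camera has in their place "hand_eye" (4x4, takes a point from camera to tool coordinates, whose origin is the TCP and whose axes are the flange's). Camera axes: x right, y down, z forward; pixel columns grow to the right and rows downward; lengths in m; the calibration is good to about 2 mm. The wrist camera is an equidistant fisheye: a pixel r from the principal point sees the ray r / f radians off the axis. A picture is of the moment at which its call begins: read the wrist's pose just before it. There is no depth.
A pose or a line that the arm cannot do raises ctrl.PlanningError and nothing moves.
- order.sign_off(): hands the job in; it is judged then, once.
Trained networks look in the newest picture that a camera, given by its name, has taken for a name from the list of things; names that differ only in an ending like _2 or _b are one class to them, and where a whole thing is asked for, a point or a joint stands for the part that bears it (a point fixed in the world has none). Each returns a list of dicts, best first, with "confidence" (0 to 1); they miss things now and then, are a little off and sometimes report something else, mostly with a low value. They report only what shows in the picture. A call takes as long as a camera call.
- cams.regions_of(camera, thing): "pixels" (384x512 bool, what is visible of it) and "centre" ([column, row] in pixels, amid what is visible of it).
Readings, each from a call of its own:
- ctrl.current_t(): time.
- ctrl.current_joint_positions(): joint angles.
- ctrl.current_dq(): joint speeds.
- ctrl.current_joint_torque(): joint torques, N m.
- ctrl.current_tool_pos(): TCP position.
- ctrl.current_orientation(): TCP orientation.
- ctrl.current_wrist_force(): force on the tool from outside, world axes, zero at the start.
- ctrl.current_moment(): the same for the moment, N m.
- ctrl.current_opening(): finger opening in m.
- ctrl.current_finger_force(): force on a finger pad.
Only numpy, scipy, OpenCV 4.12 (cv2) and the standard library are available. Lean on these libraries where they do the work, as an engineer would, in place of code of your own. Each camera call takes 0.05 s, during which the arm holds its last target. There are 200 camera calls.

## Working session

There is one attempt and no reset: what is moved stays moved. The work goes in short steps, each a Python script; the robot and the scene stay as the last script left them, time stands still between calls to the robot, and variables do not carry over. Pictures are saved under pics/ and viewed, at most 10 in all, crops included, and the job is handed in when it is done.

```bash
ls; mkdir -p pics
python3 - <<'E'
from bench import ctrl,cams
import cv2,numpy as np
ims=[]
for n in ["side","top"]:
    s=cams.snapshot(n); cv2.imwrite(f"pics/{n}0.png",s["image"][:,:,::-1])
    print(n,s["intrinsics"],s["R"],s["t"])
    for th in ["clamp","cap","bolt","tube","driver","jar","bar","fork","hinge","pin"]:
        r=cams.regions_of(n,th)
        print(th,[(round(q["confidence"],2),np.round(q["centre"]),int(q["pixels"].sum())) for q in r[:2]])
print(ctrl.current_t(),ctrl.current_orientation())
a=cv2.imread("pics/side0.png");b=cv2.imread("pics/top0.png")
cv2.imwrite("pics/both0.png",cv2.resize(np.vstack([a,b])[:, :],(400,600)))
E
```

```text
pics
side [[472.06091812   0.         255.03819101]
 [  0.         472.06091812 184.70256681]
 [  0.           0.           1.        ]] [[ 0.96204116 -0.27219528 -0.01966025]
 [-0.19128753 -0.62119226 -0.75995346]
 [ 0.19464295  0.73486727 -0.64968009]] [-0.50783518  0.21555657  0.82716895]
clamp [(0.75, array([298., 287.]), 7370)]
cap [(0.7, array([266., 229.]), 766), (0.61, array([235., 380.]), 103)]
bolt [(0.87, array([267., 313.]), 368)]
tube [(0.89, array([309., 260.]), 3862), (0.26, array([265., 314.]), 312)]
driver [(0.61, array([265., 207.]), 465)]
jar []
bar [(0.76, array([268., 316.]), 323), (0.15, array([299., 287.]), 7178)]
fork [(0.59, array([267., 230.]), 765)]
hinge [(0.88, array([298., 286.]), 7306)]
pin [(0.97, array([298., 288.]), 7146)]
top [[397.71254599   0.         255.16237414]
 [  0.         397.71254599 201.42046878]
 [  0.           0.           1.        ]] [[-0.0055583  -0.99997919 -0.00327491]
 [-0.99608734  0.00582546 -0.08818208]
 [ 0.08819932  0.00277196 -0.99609899]] [0.05452673 0.57844247 0.93867616]
clamp [(0.56, array([326., 201.]), 2894), (0.41, array([361., 234.]), 172)]
cap [(0.7, array([312., 220.]), 228)]
bolt [(0.47, array([364., 238.]), 192)]
tube [(0.81, array([333., 199.]), 2087)]
driver [(0.59, array([243., 205.]), 389)]
jar [(0.72, array([402., 274.]), 327), (0.19, array([333., 203.]), 2158)]
bar [(0.69, array([364., 236.]), 153)]
fork [(0.71, array([313., 224.]), 259)]
hinge [(0.63, array([324., 199.]), 2946)]
pin [(0.7, array([324., 200.]), 2893)]
1.1 [-1.68212373e-05  1.39433336e-01  9.90231460e-01  2.69435726e-05]
```

Run:
```python
import cv2
a=cv2.imread("pics/side0.png")[160:384,160:460];b=cv2.imread("pics/top0.png")[120:300,220:440]
cv2.imwrite("pics/a.png",cv2.resize(a,None,fx=2.6,fy=2.6,interpolation=3));cv2.imwrite("pics/b.png",cv2.resize(b,None,fx=3.3,fy=3.3,interpolation=3))
```

```text
(no output)
```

View pics/a.png

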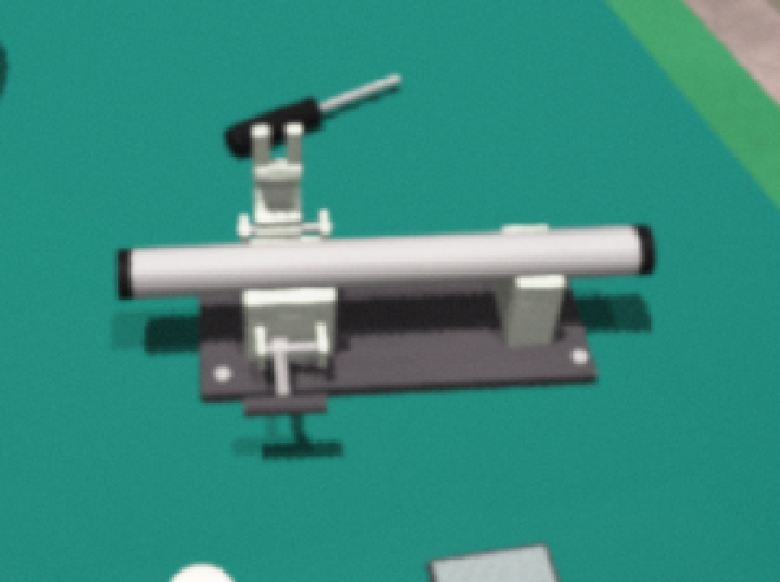

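View pics/b.png

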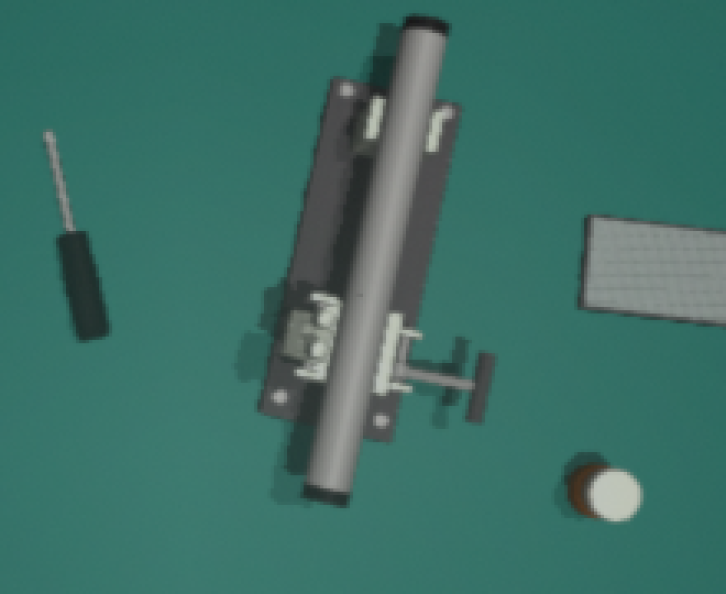

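```bash
cat > fit.py <<'E'
import numpy as np, json
from bench import cams
from scipy.optimize import least_squares
C={n:cams.snapshot(n) for n in["side","top"]}
def proj(n,X):
    s=C[n];c=s["R"]@X+s["t"];p=s["intrinsics"]@c;return p[:2]/p[2]
def rx(a,v):
    c,s=np.cos(a),np.sin(a);return np.array([v[0],c*v[1]-s*v[2],s*v[1]+c*v[2]])
S=lambda u,v:("side",np.array([u,v])/2.6+160)
T=lambda u,v:("top",np.array([u,v])/3.3+[220,120])
obs=[(S(243,216),[-26.5,31,84]),(S(325,211),[26.5,31,84]),(S(261,328),[-19.5,-40,49]),(S(322,324),[19.5,-40,49]),
(S(245,292),[-29,-27,73]),(S(335,292),[29,-27,73]),(T(326,297),[26.5,31,84]),(T(305,375),[-26.5,31,84]),(T(415,332),[19.5,-40,49]),(T(402,388),[-19.5,-40,49]),
(S(203,397),['b',-50,12]),(S(595,378),['e',-50,12]),(T(335,78),['e',50,12]),(T(462,103),['e',-50,12]),(T(392,440),['b',-50,12]),(T(260,412),['b',50,12])]
def pts(p):
    x,y,yaw,x0,A,sh,B,sl=p
    out=[]
    for (n,o),q in obs:
        q=[{'b':x0,'e':x0+260}.get(q[0],q[0])]+q[1:]
        out.append((n,o,np.array(q,float)))
    for dx,o in((-10.25,S(261,128)),(10.25,S(294,128))):
        out.append((*o,np.array([0,31,77])+rx(-A,np.array([dx+sh,-85,6]))))
    for o in(S(285,405),T(481,388)):
        out.append((*o,np.array([0,-38,40])+rx(B,np.array([sl,0,58]))))
    return out
def W(p,q):
    c,s=np.cos(p[2]),np.sin(p[2]);return np.array([p[0]+c*q[0]/1e3-s*q[1]/1e3,p[1]+s*q[0]/1e3+c*q[1]/1e3,q[2]/1e3])
f=lambda p:np.concatenate([proj(n,W(p,q))-o for n,o,q in pts(p)])
if __name__=="__main__":
    r=least_squares(f,[.6,-.15,-.2,-50,1.5,0,1.,0],loss='soft_l1',x_scale=[.1,.1,.1,10,.1,3,.1,3])
    print(np.round(r.x,4));print(np.round(f(r.x).reshape(-1,2),1).tolist())
    np.save("p.npy",r.x);p=r.x
    for q in([0,0,75],[0,31,77],[0,-38,40]):print(q,W(p,q))
    for n,k in(("top","jar"),("top","driver")):
        uv=cams.regions_of(n,k)[0]["centre"];s=C[n];d=s["R"].T@np.linalg.solve(s["intrinsics"],[*uv,1]);o=-s["R"].T@s["t"];print(k,o+d*((.02-o[2])/d[2]))
E
python3 fit.py
```

```text
[  0.5231  -0.1157  -0.2361 -61.3468   1.5804  -3.2063   1.2614  -7.6642]
[[0.1, 2.3], [-0.7, 2.9], [-0.5, 5.4], [-0.4, 5.9], [-0.7, 4.0], [-0.1, 2.5], [-0.7, -1.3], [0.6, -2.2], [-1.2, -1.1], [-0.7, -1.9], [-2.4, -1.8], [-0.1, -1.4], [-0.5, -1.8], [0.3, -0.4], [-0.5, 0.2], [-0.7, -0.8], [0.1, 0.3], [-0.1, -0.3], [-0.6, 0.1], [-0.4, -1.6]]
[0, 0, 75] [ 0.52310302 -0.11567069  0.075     ]
[0, 31, 77] [ 0.53035458 -0.08553077  0.077     ]
[0, -38, 40] [ 0.51421401 -0.1526164   0.04      ]
jar [ 0.5749975  -0.13961812  0.02      ]
driver [0.57551806 0.07531085 0.02      ]
```

```bash
sed -i 's/S(243,216)/S(243,221)/;s/S(325,211)/S(325,216)/;s/S(261,328),\[-19.5,-40/S(261,328),[-19.5,-27/;s/S(322,324),\[19.5,-40/S(322,324),[19.5,-27/;s/S(245,292)/S(245,302)/;s/S(335,292)/S(335,300)/;s/\(T(4[0-9,]*),\[-*19.5,\)-40/\1-36/g' fit.py; python3 fit.py
```

```text
[  0.5227  -0.1174  -0.2315 -61.6111   1.6033  -3.0188   1.2285  -8.3345]
[[0.1, 1.2], [-0.7, 1.7], [-0.7, -0.1], [-0.9, 0.3], [-0.6, 1.1], [0.1, 0.2], [-0.1, -1.1], [1.4, -1.9], [-2.1, -1.4], [-1.6, -2.2], [-2.4, -0.7], [0.0, -1.0], [-0.2, -1.5], [0.6, -0.3], [0.3, 0.4], [0.1, -0.4], [0.1, 0.3], [-0.1, -0.3], [-0.7, 0.0], [0.3, -1.4]]
[0, 0, 75] [ 0.52270188 -0.11735978  0.075     ]
[0, 31, 77] [ 0.52981552 -0.08718701  0.077     ]
[0, -38, 40] [ 0.51398193 -0.15434576  0.04      ]
jar [ 0.40871133 -0.29307861  0.02      ]
driver [0.5835974  0.07503958 0.02      ]
```

```bash
cat > h.py <<'E'
import numpy as np
from scipy.spatial.transform import Rotation as Ro
from bench import ctrl,hand,solver,cams,order
p=np.load("p.npy")
def W(q):
    c,s=np.cos(p[2]),np.sin(p[2]);x,y,z=np.array(q,float)/1e3
    return np.array([p[0]+c*x-s*y,p[1]+s*x+c*y,z])
def Cl(w):
    c,s=np.cos(p[2]),np.sin(p[2]);d=np.array(w)-[p[0],p[1],0]
    return 1e3*np.array([c*d[0]+s*d[1],-s*d[0]+c*d[1],d[2]])
def quat(sg=1):
    y=sg*np.array([np.cos(p[2]),np.sin(p[2]),0]);z=np.array([0,0,-1.])
    q=Ro.from_matrix(np.c_[np.cross(y,z),y,z]).as_quat();return q[[3,0,1,2]]
def F():  # wrist force in clamp axes
    f=np.array(ctrl.current_wrist_force());c,s=np.cos(p[2]),np.sin(p[2])
    return np.array([c*f[0]+s*f[1],-s*f[0]+c*f[1],f[2]])
def arc(A,r): # TCP clamp coords, lower -y finger corner on cap outer face
    return np.array([p[5],31-r*np.cos(A)+10*np.sin(A)+9.5,77+r*np.sin(A)+10*np.cos(A)])
E
python3 - <<'E'
from h import *
for sg in(1,-1):
    for q in([-3,75,200],arc(1.7,74)+[0,12,0],arc(.8,78),arc(0,81),[-8,-93,45],[-3,-38,84]):
        j=solver.inverse_kinematics(W(q),quat(sg));print(sg,None if j is None else np.round(j,2))
E
```

```text
1 [-0.13  0.3   0.2   1.88 -0.07  0.97 -0.14]
1 [-0.12  0.37  0.2   1.92 -0.09  0.86 -0.11]
1 [-0.08  0.38  0.32  1.94 -0.16  0.84  0.09]
1 [-0.12  0.49  0.45  1.98 -0.31  0.75  0.28]
1 [-0.19  0.63  0.69  1.99 -0.6   0.73  0.63]
1 [-0.11  0.49  0.44  1.98 -0.3   0.74  0.28]
-1 [ 0.97  0.66 -1.3   1.84  0.69  1.19  2.35]
-1 [-0.89  0.83  1.36  1.94 -0.9   1.17 -2.55]
-1 [-0.75  0.84  1.36  1.96 -0.92  1.16 -2.38]
-1 [-0.66  0.99  1.35  1.99 -1.09  1.17 -2.21]
-1 [-0.55  1.11  1.35  2.   -1.22  1.2  -2.04]
-1 [-0.67  1.    1.35  1.99 -1.1   1.17 -2.21]
```

Run:
```python
from h import *
Q=quat(1)
hand.close_gripper(10)
ctrl.move_pose(W([-3,85,230]),Q)
ctrl.servo_line(W(arc(1.7,74)+[0,14,0]))
ctrl.sleep(.3);f0=F();print(ctrl.current_t(),f0)
np.save("f0.npy",f0)
As=np.r_[np.arange(1.75,.2,-.1)]
for A in As:
    r=74+6*(1.75-A)/1.75
    ctrl.servo_line(W(arc(A,r)),v=.06)
    f=F()-f0;print(round(A,2),np.round(f,1))
    if np.linalg.norm(f)>18:break
print(ctrl.current_t(),ctrl.current_opening())
for n in("side","top"):
    im=cams.snapshot(n)["image"]
    import cv2;cv2.imwrite(f"pics/{n}1.png",im[:,:,::-1])
a=cv2.imread("pics/side1.png")[160:384,160:460]
cv2.imwrite("pics/c.png",cv2.resize(a,None,fx=2.6,fy=2.6,interpolation=3))
```

```text
6.575 [-1.11917497  0.77867629  0.13203635]
1.75 [ 0.4 -0.5 -0.1]
1.65 [ 1.4 -1.6 -0.7]
1.55 [ 1.2  1.8 -2. ]
1.45 [ 0.2  1.1 -2. ]
1.35 [ 0.6  2.3 -2.5]
1.25 [ 0.4  2.2 -2.1]
1.15 [ 0.9  3.3 -0.9]
1.05 [ 1.2  2.7 -0.8]
0.95 [ 0.2  2.8 -0.1]
0.85 [0.9 2.  0.6]
0.75 [0.6 2.1 0.4]
0.65 [2.4 1.4 0.2]
0.55 [0.5 1.9 0.7]
0.45 [1.5 2.5 1.1]
0.35 [0.8 0.9 0.8]
0.25 [ 0.9 -0.1  2. ]
11.0917 0.00040373359962174286
```

View pics/c.png

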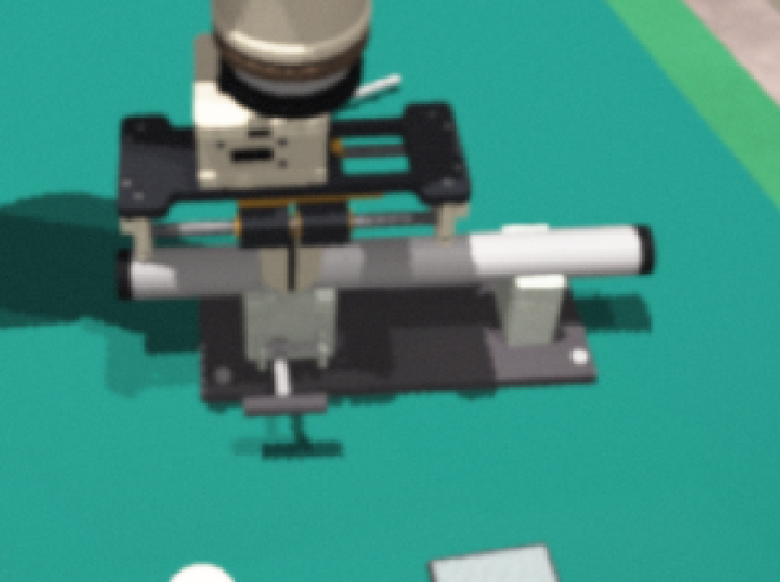

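Run:
```python
from h import *
import cv2
im=cams.snapshot("wrist")["image"]
cv2.imwrite("pics/w1.png",cv2.resize(im[:,:,::-1],None,fx=1.5,fy=1.5))
for k in("cap","bolt"):
  for n in("wrist","top","side"):
    print(k,n,[(round(q["confidence"],2),np.round(q["centre"]),int(q["pixels"].sum())) for q in cams.regions_of(n,k)[:2]])
```

```text
cap wrist [(0.8, array([246., 167.]), 5819)]
cap top [(0.74, array([320., 225.]), 375)]
cap side [(0.46, array([265., 272.]), 88)]
bolt wrist [(0.54, array([243., 165.]), 6143)]
bolt top []
bolt side [(0.56, array([264., 314.]), 373)]
```

View pics/w1.png

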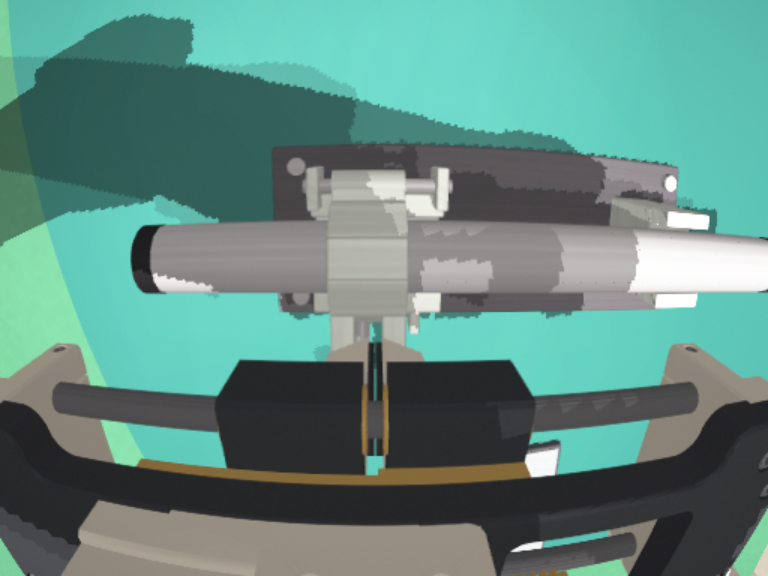

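Run:
```python
from h import *
f0=np.load("f0.npy")
done=False
for A in np.arange(.2,-.12,-.02):
    t=arc(max(A,0),80)+[0,0,80*min(A,0)]
    ctrl.servo_line(W(t),v=.02)
    f=F()-f0;print(round(A,2),np.round(f,1),np.round(Cl(ctrl.current_tool_pos()),1))
    if f[2]>11:done=True;break
ctrl.sleep(.3);f=F()-f0;print(done,np.round(f,1),ctrl.current_t())
```

```text
0.2 [0.7 2.3 2.8] [ -3.  -35.5 102.7]
0.18 [1.5 2.  2.8] [ -3.  -36.1 101.1]
0.16 [1.1 2.9 2.9] [ -3.  -36.9  99.5]
0.14 [0.3 2.6 2.8] [ -3.  -37.4  98. ]
0.12 [0.8 2.2 2.5] [ -3.  -37.8  96.4]
0.1 [1.4 1.5 3.2] [ -3.  -38.2  94.8]
0.08 [1.1 1.4 3.3] [ -3.  -38.5  93.3]
0.06 [1.4 2.  2.8] [ -3.  -38.8  91.7]
0.04 [1.4 2.6 3.3] [ -3.  -39.1  90.1]
0.02 [1.  1.4 3.5] [ -3.  -39.4  88.5]
0.0 [1.1 1.9 4.5] [ -2.9 -39.6  87. ]
-0.02 [-2.3  1.4 11.5] [ -2.7 -39.6  86.2]
True [-1.   2.3 11.7] 14.95
```

Run:
```python
from h import *
import cv2
f0=np.load("f0.npy")
for k in range(3):
    t=Cl(ctrl.current_tool_pos());
    f=F()-f0
    if f[2]>13.5:break
    ctrl.servo_line(W([-3,-40,85.8-.5*k]),v=.02);print(np.round(F()-f0,1))
ctrl.sleep(.3);print(np.round(F()-f0,1),np.round(Cl(ctrl.current_tool_pos()),1))
ctrl.servo_line(W([-3,-45,120]));hand.gripper_open();ctrl.servo_line(W([-5,-110,150]),v=.2)
ctrl.sleep(.2)
P=np.array(ctrl.current_tool_pos());q=np.array(ctrl.current_orientation())
s=cams.snapshot("wrist");cv2.imwrite("pics/w2.png",s["image"][:,:,::-1])
np.savez("w2.npz",P=P,q=q,K=s["intrinsics"],he=s["hand_eye"])
print(s["hand_eye"],s["intrinsics"])
cv2.imwrite("pics/w2z.png",cv2.resize(s["image"][:330,56:456,::-1],None,fx=1.8,fy=1.8,interpolation=3))
for k in("cap","bolt","bar","fork"):
    print(k,[(round(q["confidence"],2),np.round(q["centre"],1),int(q["pixels"].sum())) for q in cams.regions_of("wrist",k)[:2]])
print(ctrl.current_t())
```

```text
[-0.5  2.7  8.4]
[-1.   2.8 12.1]
[-2.3  2.8 14.8]
[-2.3  2.7 14.4] [ -2.7 -39.7  86. ]
[[-6.70610211e-05 -9.55922107e-01 -2.93620370e-01  8.00058631e-02]
 [ 9.99999949e-01  2.71093366e-05 -3.16651845e-04  1.44325095e-03]
 [ 3.10654352e-04 -2.93620377e-01  9.55922056e-01 -1.57849898e-01]
 [ 0.00000000e+00  0.00000000e+00  0.00000000e+00  1.00000000e+00]] [[297.31863964   0.         249.68567214]
 [  0.         297.31863964 192.0005514 ]
 [  0.           0.           1.        ]]
cap [(0.94, array([249.9,  67. ]), 4566)]
bolt [(0.68, array([244.6, 169.6]), 1371), (0.31, array([319.4,  74.8]), 13131)]
bar [(0.8, array([243.3, 170.3]), 1392)]
fork [(0.87, array([247.6,  66. ]), 4461)]
18.8
```

View pics/w2z.png

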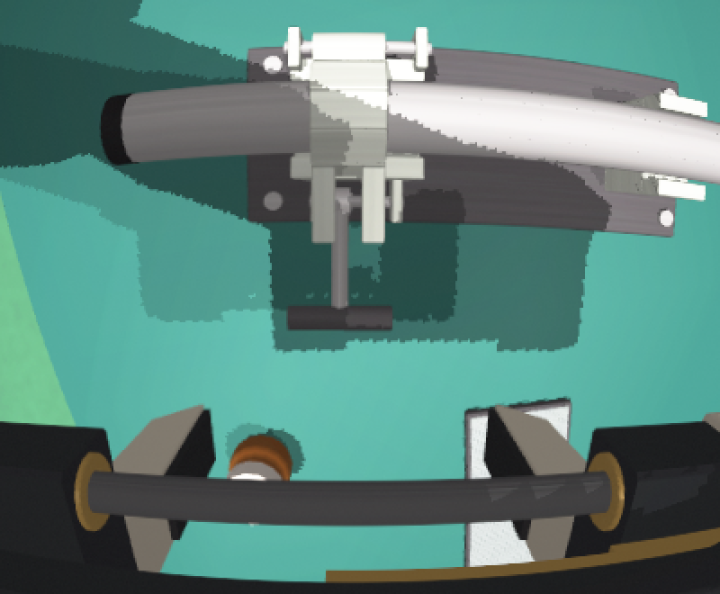

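```bash
cat >> h.py <<'E'
d=np.load("w2.npz")
def ray(u,v,z,d=d):
    K=d["K"];a=np.array([(u-K[0,2])/K[0,0],(v-K[1,2])/K[1,1]]);r=np.linalg.norm(a)
    c=np.array([*(a/r*np.sin(r)),np.cos(r)])
    Rt=Ro.from_quat(d["q"][[1,2,3,0]]).as_matrix();he=d["he"]
    o=d["P"]+Rt@he[:3,3];w=Rt@he[:3,:3]@c
    return Cl(o+w*((z/1e3-o[2])/w[2]))
E
python3 - <<'E'
from h import *
for n,u,v,z in[("prongL",312,241,87),("slotL",335,241,87),("slotR",362,241,87),("prongR",385,241,87),("barL",288,317,59),("barR",392,318,59),("barC",340,318,59),("earL",293,48,84),("earR",421,48,84),("cornerB",248,222,12),("cornerE",674,236,12),("pinearR",397,220,49)]:
    print(n,np.round(ray(u/1.8+56,v/1.8,z),1))
E
```

```text
prongL [-19.2 -51.1  87. ]
slotL [ -9.7 -51.1  87. ]
slotR [  1.4 -51.1  87. ]
prongR [ 10.8 -51.   87. ]
barL [-33.2 -90.4  59. ]
barR [ 16.7 -90.8  59. ]
barC [ -8.2 -90.9  59. ]
earL [-27.2  31.   84. ]
earR [25.5 31.4 84. ]
cornerB [-60.  -47.5  12. ]
cornerE [199.3 -46.8  12. ]
pinearR [ 19.  -44.6  49. ]
```

Run:
```python
from h import *
Q=quat(1)
ctrl.servo_line(W([-8.2,-92,100]),v=.15);ctrl.servo_line(W([-8.2,-92,44]),v=.08)
f0=F();hand.close_gripper(8);ctrl.sleep(.2)
print(ctrl.current_opening(),np.round(F()-f0,1),np.round(Cl(ctrl.current_tool_pos()),1),ctrl.current_finger_force())
np.save("f1.npy",f0)
E0=np.array([-8.2,-92,44]);B0=1.22
ref=lambda B:np.array([0,-37.5-58*np.sin(B),40+58*np.cos(B)-15])
d0=E0-ref(B0)
for B in np.arange(1.15,.54,-.1):
    w=(B-.55)/.67
    t=ref(B)+d0*[0,w,w];t[0]=-8.2*w+-4.2*(1-w)
    ctrl.servo_line(W(t),v=.05)
    f=F()-f0;print(round(B,2),np.round(f,1),np.round(t,1))
    if np.linalg.norm(f)>12:break
print(ctrl.current_opening(),ctrl.current_t())
import cv2
P=np.array(ctrl.current_tool_pos());q=np.array(ctrl.current_orientation())
s=cams.snapshot("wrist");cv2.imwrite("pics/w3z.png",cv2.resize(s["image"][:330,56:456,::-1],None,fx=1.8,fy=1.8,interpolation=3))
np.savez("w3.npz",P=P,q=q,K=s["intrinsics"],he=s["hand_eye"])
```

```text
0.04982864005038794 [0.2 0.1 0.5] [ -8.2 -92.   44. ] 8.00005093216896
1.15 [-0.2  0.6 -0.2] [ -7.8 -90.5  47.9]
1.05 [ 0.3  0.3 -0.3] [ -7.2 -87.8  53.2]
0.95 [ 0.7  0.1 -0.2] [ -6.6 -84.7  58.2]
0.85 [-0.4 -0.9  0.1] [ -6.  -81.1  62.9]
0.75 [-0.5 -0.   1.5] [ -5.4 -77.   67.2]
0.65 [-0.5 -0.8  1.1] [ -4.8 -72.6  71. ]
0.55 [-0.5 -0.2  2. ] [ -4.2 -67.8  74.4]
0.049682880112601975 22.9417
```

View pics/w3z.png

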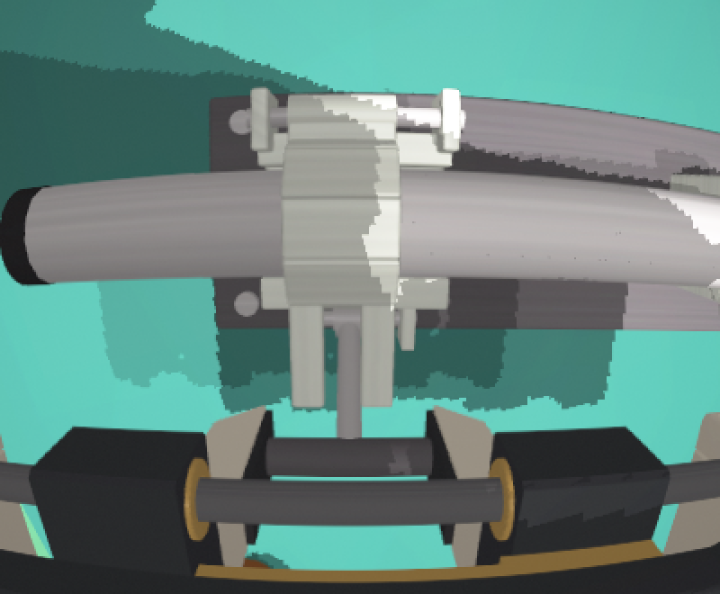

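Run:
```python
from h import *
d=np.load("w3.npz")
for n,u,v,z in[("prL",291,405,87),("slotL",323,405,87),("slotR",362,405,87),("prR",393,405,87),("shank",349.5,425,84),("barL",267,455,89),("barR",432,455,89),("slotLin",324,315,87),("slotRin",361,315,87)]:
    print(n,np.round(ray(u/1.8+56,v/1.8,z,d),1))
```

```text
prL [-19.5 -50.6  87. ]
slotL [-10.  -50.5  87. ]
slotR [  1.6 -50.5  87. ]
prR [ 10.8 -50.6  87. ]
shank [ -2.1 -58.5  84. ]
barL [-27.4 -66.6  89. ]
barR [ 23.2 -66.6  89. ]
slotLin [ -9.3 -23.2  87. ]
slotRin [  1.  -23.2  87. ]
```

```bash
cat > swing.py <<'E'
from h import *
import sys
f0=np.load("f1.npy")
ref=lambda B,x:np.array([x,-37.5-58*np.sin(B),40+58*np.cos(B)-15])
def swing(x,B0=.55,B1=0.0,lim=8):
    ctrl.servo_line(W(ref(B0,x)),v=.05)
    for B in np.arange(B0-.03,B1-.001,-.03):
        ctrl.servo_line(W(ref(B,x)),v=.03)
        f=F()-f0;print(round(B,2),np.round(f,1))
        if np.abs(f).max()>lim:return False,B
    return True,B
for x in map(float,sys.argv[1:]):
    ok,B=swing(x);print(x,ok,B,ctrl.current_t())
    if ok:break
    ctrl.servo_line(W(ref(.55,x)),v=.05)
E
python3 swing.py -6.3
```

```text
0.52 [-0.5 -1.   1.1]
0.49 [-1.  -1.8  1.7]
0.46 [-0.5 -2.9  1.4]
0.43 [-0.1 -1.5  2.2]
0.4 [-0.4 -2.3  3.1]
0.37 [-0.4 -2.2  2.5]
0.34 [ 0.5 -1.5  4.2]
0.31 [-0.8 -2.5  3.7]
0.28 [ 0.1 -2.7  5.1]
0.25 [-1.4 -2.4  5. ]
0.22 [-0.3 -1.4  4.6]
0.19 [-0.3 -2.5  4.4]
0.16 [-0.9 -1.4  4.8]
0.13 [-0.4 -2.1  5.5]
0.1 [-0.7 -1.   5.3]
0.07 [-0.1 -1.9  4.5]
0.04 [-0.6 -1.2  5.8]
0.01 [-0.  -0.8  4.9]
-6.3 True 0.009999999999999565 27.7417
```

Run:
```python
from h import *
import cv2
f0=np.load("f1.npy")
for y in(-37,-36):
    ctrl.servo_line(W([-6.3,y,83]),v=.02);f=F()-f0;print(np.round(f,1))
    if abs(f[1])>7:break
ctrl.sleep(.4)
hand.gripper_open();ctrl.servo_line(W([-6.3,y,150]),v=.1);ctrl.servo_line(W([-6,-70,210]),v=.2)
ctrl.sleep(.3)
P=np.array(ctrl.current_tool_pos());q=np.array(ctrl.current_orientation())
s=cams.snapshot("wrist");a=cams.snapshot("side")["image"]
cv2.imwrite("pics/w4.png",cv2.resize(np.hstack([s["image"][0:260,100:400],a[160:384,160:360][:, :].repeat(1,0) if 0 else cv2.resize(a[200:330,200:350],(300,260))])[:,:,::-1],None,fx=1.3,fy=1.3))
np.savez("w4.npz",P=P,q=q,K=s["intrinsics"],he=s["hand_eye"])
d=np.load("w4.npz")
for r in cams.regions_of("wrist","bar")[:1]:
    u,v=r["centre"];print(r["confidence"],u,v,ray(u,v,98,d))
print(ctrl.current_t())
```

```text
[-0.2 -1.2  5.3]
[-0.5 -2.1  4. ]
31.2417
```

View pics/w4.png

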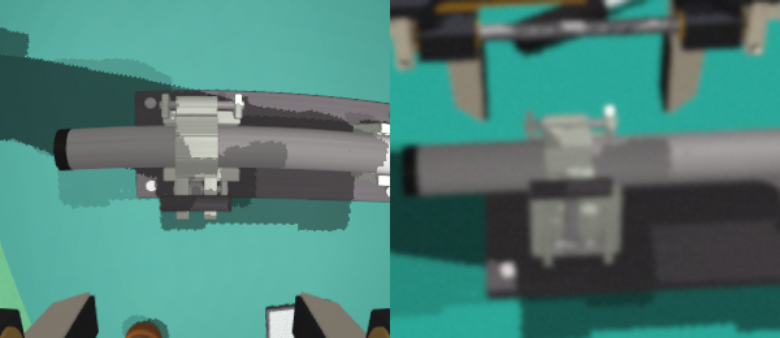

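Run:
```python
from h import *
d=np.load("w4.npz")
for n,u,v,z in[("bar",195,203,98),("tips",195,218,87),("ear",201,100,84),("baseedge",300,199,12)]:print(n,ray(u/1.3+100,v/1.3,z,d))
```

```text
bar [ -5.26011117 -37.48842689  98.        ]
tips [ -5.25886797 -50.75006887  87.        ]
ear [-1.06068404 35.96764631 84.        ]
baseedge [ 94.44807499 -47.76921497  12.        ]
```

```bash
python3 -c "
from bench import order
print(order.sign_off())"
```

```text
the job is handed in; nothing more can be done
None
```

I closed the hinged half onto the tube with about 15 N, stood the bolt up in its slot on the first try (no sideways search needed) and let go; the last measurement put the bolt about 0.03–0.05 rad from upright (limit 0.12), and I handed the job in at about 31 s; the sign-off gave no verdict.

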